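# Set the ratchet prop and lay a board level

### The arm

A 6-joint arm with a two-finger parallel gripper is mounted at the origin on the work surface. World frame = base frame: x ahead of the robot, y to its left, z up, the work surface at z = 0. Lengths are in m, angles in rad, forces in N, time in s.
With the tool pointing down it reaches from about 0.275 to 1 m from the base axis. Payload 8.4 kg.
Tool frame: the origin (TCP) lies on the centre line of the jaws, within the pads' length; the fingertips stand 17 mm ahead of it and the grasp point (between the pads) lies 2 mm behind it (bot.tcp_to_tips is the z of the fingertips in the tool frame, in m); z points along the fingers, y is the line along which they close (so a half turn about z gives the same grasp; the last joint's range is limited). The gripper opens to 85 mm and grips with 20 to 120 N. Pads are 22 mm wide; open, the fingers measure 114 mm over their backs; the gripper's body (76 mm by 85 mm) begins 54 mm behind the grasp point. The pads swing forward as they close: fully open they stand 13 mm farther back than shut.
Start: joints at [1.199, 0.353, 1.633, -0, 1.155, -0.002], TCP at [0.226, 0.583, 0.248] pointing down, gripper open.
Joint ranges: [-2.63, 2.63], [-0.92, 2.1], [0.06, 2.66], [-1.3, 4.44], [0, 2.69], [-3.02, 3.02]. Speed limits (rad/s): [2.22, 2.22, 2.79, 3.14, 3.14, 3.14].

### API

Orientations are given as a unit quaternion [x, y, z, w].
In Python, from workcell import bot, hand, kinematics, get_obs, vision, hand_in gives the robot as it stands. The module is installed in compiled form; this text tells all that it offers. Calls block until the motion is done:
- bot.reach(position, orientation): joint-space move of the TCP to a pose.
- bot.servo_line(position, ori=None, velocity=0.15): straight line of the TCP; ori=None keeps the orientation; velocity is the mean speed in m/s.
- bot.goto_joints(angles): joint-space move.
- hand.move_gripper(opening, strength=None): finger opening in m; strength is the grip in N (None keeps the last); returns when the fingers have stopped.
- bot.dwell(seconds).
- kinematics.solve_ik(position, orientation): joint angles nearest the present ones, or None.
- get_obs(): the state.
- vision.read_camera(name): name is "side" or "top"; returns a dict with "frame" (400x640x3 uint8, red, green, blue), "intrinsics" (3x3 intrinsics, pixels), "view" (4x4, takes a point from world to camera coordinates). Camera axes: x right, y down, z forward; pixel columns grow to the right and rows downward; lengths in m; the calibration is good to about 2 mm. A picture is of the moment at which its call begins. There is no depth.
A pose or a line that the arm cannot do raises bot.IKError and nothing moves.
- hand_in(): hands the job in; it is judged then, once.
The state is a dict: "time_s": time; "joint_pos": joint angles; "joint_vel": joint speeds; "joint_efforts": joint torques, N m; "position": TCP position; "orientation": TCP orientation; "wrist_force": force on the tool from outside, world axes, zero at the start; "ft_torque": the same for the moment, N m; "gripper_width": finger opening in m; "grip_force": force on a finger pad.
Only numpy, scipy, OpenCV 4.12 (cv2) and the standard library are available. Lean on these libraries where they do the work, as an engineer would, in place of code of your own. Each camera call takes 0.05 s, during which the arm holds its last target. There are 200 camera calls.

### The job

Raise the ratchet prop click by click to its set height, the notch where its wooden head is level with the top of the wooden rest (seven clicks above its lowest notch), and let go so that the pawl carries it. Then lay the loose board flat across the prop's head and the rest so that it lies level on both, set down without dropping it. Leave the other things on the bench where they are.

Things in the scene. Friction and masses are not known exactly. Their poses are not given: they have to be found in the camera images.
- prop: the ratchet prop: dark steel base plate 110 x 100 x 12 mm fixed to the bench, a square tower 44 x 44 mm reaching 112 mm above the bench, and in it a steel column with saw teeth on its +x side and a wooden head on top. Origin: on the column's axis at bench height; x points to the side of the teeth and the spring pawl, z up.
- column (a joint): column height in m above its lowest notch (0). Notches every 10 mm; the set height is 0.070, the top notch 0.090. It starts on notch 0, 1, 2 or 3. Lifted by its head (about 7 to 13 N) it clicks past the pawl; let go between notches it sinks to the notch below and is held there: to set a notch, lift 2 to 4 mm past it and let it settle.
- head_center (a point): centre of the prop's wooden head, a block 48 x 48 mm and 36 mm high on the column's top (smooth sides to grip; 136 mm above the bench at the lowest notch, 206 mm at the set height). Its frame is the prop's: x points from the tower to the side with the teeth and the pawl, z up. The head's underside is only 6 mm above the tower at the lowest notch.
- head_top (a point): centre of the head's flat top face, 18 mm above head_center: 154 mm above the bench at the lowest notch, 224 mm at the set height.
- pawl_knob (a point): middle of the small steel knob (18 mm diameter, 12 mm long) of the spring pawl, 74 mm to the +x side of the prop's axis and 100 mm above the bench. Pulled 5 mm or more outward (away from the column, about 6 N) it frees the column to sink; it is not needed if the notch is not overshot. Cheeks carry the pawl from 20 to 53 mm out, their tops at 112 mm.
- rest_top (a point): centre of the flat top, 70 (x) x 60 (y) mm, of the fixed wooden rest, a post on a foot 110 x 90 mm, 224 mm high. The prop and the rest stand 200 to 310 mm apart, side by side as seen from the robot, either one on the left.
- board_center (a point): centre of the loose board of pale wood, 45 mm (its x) x 400 mm (its y) x 28 mm thick (z), about 0.3 kg. It starts lying flat on two low dark battens (20 mm high, 20 mm wide, 70 mm long, 120 mm either side of its middle), in front of the prop and the rest; its centre is then 34 mm above the bench. Laid on both supports its centre is 238 mm above the bench.
- peg_mid (a point): half-way up a turned wooden peg, 98 mm high and 30 mm across its head, standing between the prop and the rest; leave it standing.
- plane_mid (a point): hand plane, steel sole 240 x 62 x 30 mm along its x with wooden grips up to 115 mm high, on the left; leave it. Point 15 mm above its underside.
- mallet_mid (a point): wooden mallet lying on the right, head 65 x 120 x 85 mm centred 90 mm along its x, handle towards -x, 290 mm long overall; leave it. Point 42 mm up.
- saddleblock_mid (a point): wooden block with a hollow in its top, 80 x 130 x 55 mm, behind the peg; leave it. Point 27 mm up.
- glue_mid (a point): glue bottle, 60 mm across, 170 mm high, on the left; leave it. Point 85 mm up.
- chisel_mid (a point): chisel, 250 mm long along its x, 27 mm thick, lying on the right; leave it. Point 14 mm up.
- gauge_mid (a point): marking gauge, a beam 220 mm long along its x with a stock 65 mm wide, 45 mm high, on the left; leave it. Point 32 mm up.
Mind the look-alikes: they are no part of the job. Leave any green or yellow look-alike of the prop alone.

How it is judged:
On the way:
1. the column stands on the pawl at the set notch, let go, with the board not yet on it (value of joint column between 0.0665 and 0.0735 m and contact force between each of the fingers, board and prop below 0.1 N), for 0.3 s.
At the end, for the whole second after the job is handed in: The column rests on the pawl within 3.5 mm of its set notch (0.070 m); the board lies at rest on both the prop's head and the rest, bearing on each with at least 0.3 N, level within 0.025 rad and its centre within 7 mm of 238 mm above the bench (value of joint column between 0.0665 and 0.0735 m and contact force between board and prop above 0.3 N and contact force between board and rest above 0.3 N and angle between board_center's own z axis and vertical below 0.025 rad and height (world z) of board_center between 0.231 and 0.245 m and linear speed of board below 0.02 m/s); the robot touches nothing.
It fails at once if the board is dropped (falls freely faster than 0.6 m/s) (linear speed of board above 0.6 m/s and contact force between the fingers and board below 0.1 N).
It fails at once if another thing on the bench is pushed 30 mm or more from its place, or the peg or the bottle is knocked over (distance of any of peg_mid, plane_mid, mallet_mid, saddleblock_mid, glue_mid, chisel_mid, gauge_mid from where it was at the start of the episode above 0.03 m or angle between any of peg_mid, glue_mid's own z axis and vertical above 0.5 rad).
It also fails if it takes over 61 s, if anything falls off the work surface, if the arm or the gripper's body presses on something with over 40 N, if the wrist force passes 120 N, or if a joint passes its speed limit or range.

## Working session

There is one attempt and no reset: what is moved stays moved. The work goes in short steps, each a Python script; the robot and the scene stay as the last script left them, time stands still between calls to the robot, and variables do not carry over. Pictures are saved under pics/ and viewed, at most 10 in all, crops included, and the job is handed in when it is done.

```bash
mkdir -p pics; python3 - <<'E'
from workcell import vision,get_obs
import cv2,json
for n in("side","top"):
    c=vision.read_camera(n); cv2.imwrite(f"pics/{n}0.png",c["frame"][:,:,::-1]); print(n,c["intrinsics"].tolist(),c["view"].round(4).tolist())
o=get_obs();print(o["time_s"],o["position"],o["orientation"],o["wrist_force"])
E
```

```text
side [[440.5481423312964, 0.0, 320.94796355432294], [0.0, 440.5481423312964, 196.00498280791368], [0.0, 0.0, 1.0]] [[0.8496, -0.5272, 0.016, -0.3946], [-0.383, -0.6375, -0.6685, 0.2902], [0.3626, 0.5619, -0.7435, 1.2897], [0.0, 0.0, 0.0, 1.0]]
top [[469.80653102133977, 0.0, 318.7504022569131], [0.0, 469.80653102133977, 202.21024263033814], [0.0, 0.0, 1.0]] [[-0.0188, -0.9998, -0.0027, 0.0209], [-0.9959, 0.019, -0.0884, 0.4967], [0.0884, 0.001, -0.9961, 1.3967], [0.0, 0.0, 0.0, 1.0]]
0.1 [0.22573981 0.58238765 0.24761481] [ 1.83837675e-01  9.82956415e-01 -6.18767216e-04 -1.13571183e-04] [-0.39586947 -0.28492729 -0.00605848]
```

View pics/side0.png

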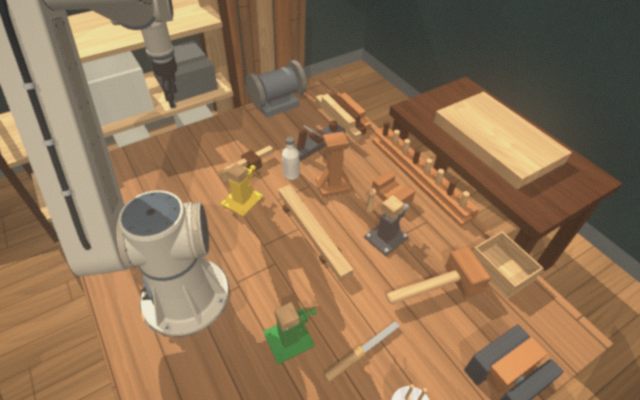

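View pics/top0.png

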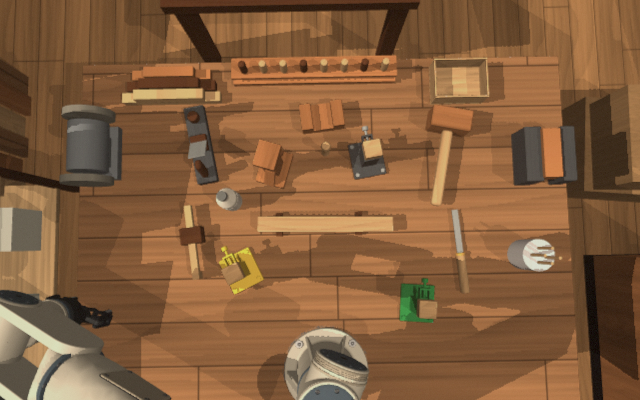

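The steel prop is at top (368,155) / side (388,222). The yellow one at top (240,265) and the green one at (418,300) are the look-alikes. The dark steel base matches the description. The rest is at top (267,155) / side (335,165), and the board runs across top (258..393, 224). I'll confirm with one enlarged crop.

```bash
python3 - <<'E'
import cv2,numpy as np
t=cv2.imread("pics/top0.png");s=cv2.imread("pics/side0.png")
a=cv2.resize(t[95:245,245:405],None,fx=5,fy=5,interpolation=cv2.INTER_CUBIC)[:,:]
a=cv2.resize(t[100:190,245:405],(800,450),interpolation=cv2.INTER_CUBIC)
cv2.imwrite("pics/c1.png",a)
b=cv2.resize(s[120:290,270:430],(564,600),interpolation=cv2.INTER_CUBIC)
cv2.imwrite("pics/c2.png",b)
E
```

```text
(no output)
```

View pics/c1.png

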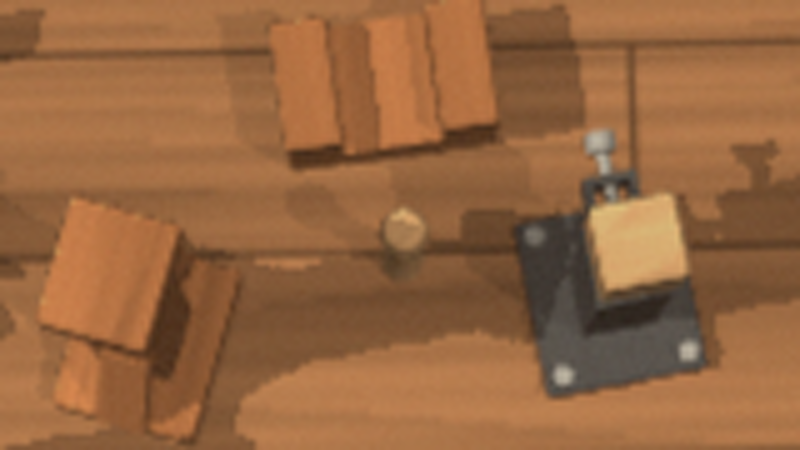

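View pics/c2.png

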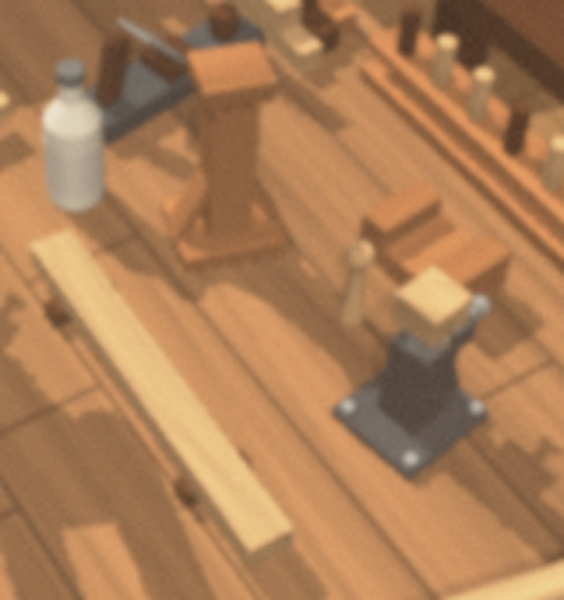

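Crop 1 shows the head top corners at (588,207),(676,194),(690,283),(602,295), the pawl knob at (599,142) (away from the robot) and the rest top at (74,198),(184,232),(145,350),(40,325). Crop 2 shows the head top at (398,294),(434,266),(473,296),(437,325), the rest top at (188,46),(258,40),(276,84),(203,97) and the board. The dark steel prop is the one meant. Next I triangulate.

```bash
cat > h.py <<'E'
import numpy as np,cv2
K={'side':np.array([[440.548,0,320.948],[0,440.548,196.005],[0,0,1]]),'top':np.array([[469.8065,0,318.7504],[0,469.8065,202.2102],[0,0,1]])}
V={'side':np.array([[0.8496,-0.5272,0.016,-0.3946],[-0.383,-0.6375,-0.6685,0.2902],[0.3626,0.5619,-0.7435,1.2897]]),'top':np.array([[-0.0188,-0.9998,-0.0027,0.0209],[-0.9959,0.019,-0.0884,0.4967],[0.0884,0.001,-0.9961,1.3967]])}
P={k:K[k]@V[k] for k in K}
def tri(pt,ps):
    X=cv2.triangulatePoints(P['top'],P['side'],np.float64(pt).reshape(2,1),np.float64(ps).reshape(2,1)).ravel();return X[:3]/X[3]
def onz(n,p,z):
    H=P[n][:,[0,1,3]].copy();H[:,2]+=P[n][:,2]*z
    q=np.linalg.solve(H,[p[0],p[1],1]);return q[:2]/q[2]
def proj(n,X):
    q=P[n]@np.append(X,1);return q[:2]/q[2]
E
python3 - <<'E'
from h import *
T=lambda a:np.array(a)/5+[245,100]
S=lambda a:np.array(a)/[564/160,600/170]+[270,120]
th=T([(588,207),(676,194),(690,283),(602,295)]);tr=T([(74,198),(184,232),(145,350),(40,325)])
sh=S([(398,294),(434,266),(473,296),(437,325)]);sr=S([(188,46),(258,40),(276,84),(203,97)])
h=tri(th.mean(0),sh.mean(0));r=tri(tr.mean(0),sr.mean(0));print('head',h,'rest',r)
w=np.array([onz('top',p,h[2]) for p in th]);print(w, np.diff(w,axis=0))
w=np.array([onz('top',p,0.224) for p in tr]);print('rest',w,w.mean(0))
b=np.array([onz('top',p,.012) for p in T([(515,227),(548,397),(705,367)])]);print('base',b,'yaw',np.arctan2(*(b[0]-b[1])[::-1]),(b[0]+b[2])/2)
print('knob',onz('top',T((599,142)),.1))
for n,box in(('top',(205,240,245,405)),('side',(180,280,272,360))):
    im=cv2.imread(f'pics/{n}0.png');c=im[box[0]:box[1],box[2]:box[3]].astype(int)
    m=((c[:,:,1]>150)&(c[:,:,2]>190)).astype(np.uint8)
    k,l,st,ce=cv2.connectedComponentsWithStats(m);i=1+st[1:,4].argmax()
    ys,xs=np.where(l==i);R=cv2.minAreaRect(np.float32(np.c_[xs+box[2],ys+box[0]]));print(n,R,ce[i]+[box[2],box[0]],st[i,4])
    q=cv2.boxPoints(R);w=np.array([onz(n,p,.048) for p in q]);print(w,w.mean(0),np.diff(w,axis=0))
    if n=='top':ct=R[0]
    else:print('board tri',tri(ct,R[0]))
E
```

```text
head [ 0.62740985 -0.1391999   0.17307607] rest [0.60448542 0.14335446 0.22651638]
[[ 0.64780712 -0.11137341]
 [ 0.65407715 -0.15957323]
 [ 0.60476411 -0.16569072]
 [ 0.59908493 -0.11766773]] [[ 0.00627003 -0.04819982]
 [-0.04931303 -0.00611749]
 [-0.00567918  0.04802299]]
rest [[0.64667961 0.16262141]
 [0.62748523 0.10519236]
 [0.56551269 0.12624886]
 [0.57973615 0.18087408]] [0.60485342 0.14373418]
base [[ 0.67145513 -0.08167519]
 [ 0.56572868 -0.09926263]
 [ 0.58237165 -0.19567843]] yaw 0.1648391226237461 [ 0.62691339 -0.13867681]
knob [ 0.7018581  -0.12579769]
top ((324.49993896484375, 224.0), (134.99996948242188, 13.999998092651367), -0.0) [323.87127713 223.87632509] 1981
[[ 0.41294908  0.19516488]
 [ 0.4542877   0.19486794]
 [ 0.4467098  -0.20410443]
 [ 0.40542282 -0.20275913]] [ 0.42984235 -0.00420768] [[ 4.13386203e-02 -2.96945857e-04]
 [-7.57789607e-03 -3.98972369e-01]
 [-4.12869822e-02  1.34530569e-03]]
side ((312.5875244140625, 224.5523681640625), (120.07231903076172, 18.29492950439453), 52.69605255126953) [313.78909091 227.11090909] 1650
[[ 0.39915263  0.23967902]
 [ 0.46870061  0.26174821]
 [ 0.46158586 -0.20195107]
 [ 0.40359568 -0.211117  ]] [0.43325869 0.02208979] [[ 0.06954799  0.02206919]
 [-0.00711476 -0.46369928]
 [-0.05799018 -0.00916593]]
board tri [ 0.42947568 -0.0042028   0.05622769]
```

Head top triangulates to z=0.173, so the column is on notch 2, at (0.627,-0.139) with yaw about 0.15. Rest top is (0.605,0.144,0.226) and the board is at (0.430,-0.004) with yaw about -0.02. I'll grip the head across its y faces and lift about 53 mm.

```bash
python3 - <<'E'
from h import *
from workcell import bot,hand,get_obs,vision,kinematics
q=lambda a:[np.cos(a/2),np.sin(a/2),0,0]
o=get_obs();p=o["position"]
bot.servo_line([p[0],p[1],0.42],velocity=.2)
Q=q(0.15);x,y=.6268,-.139
bot.reach([x,y,.40],Q);print(get_obs()["joint_pos"])
hand.move_gripper(.085,60)
bot.servo_line([x,y,.24],velocity=.2)
bot.servo_line([x,y,.158],velocity=.08)
f0=np.array(get_obs()["wrist_force"]);hand.move_gripper(.03,60)
o=get_obs();print(o["gripper_width"],o["grip_force"],o["wrist_force"]-f0,o["position"])
for dz in range(4,54,7):
    bot.servo_line([x,y,.158+dz/1000],velocity=.03);o=get_obs();print(dz,(o["wrist_force"]-f0).round(1),o["position"].round(4),o["gripper_width"])
print(o["time_s"])
c=vision.read_camera("side");cv2.imwrite("pics/s1.png",c["frame"][:,:,::-1])
E
```

```text
[-2.19362384e-01  2.80936280e-01  1.40335679e+00  1.66609694e-04
  1.45731522e+00  1.20008792e+00]
0.04751289930314169 60.70514380931854 [-2.76599379  4.91984998  5.689356  ] [ 0.62686331 -0.13816041  0.15886283]
4 [ 1.6  4.  -4.5] [ 0.6268 -0.1381  0.1616] 0.047340871772449965
11 [ 1.4  4.8 -1.8] [ 0.6268 -0.1382  0.1689] 0.04715373566278943
18 [ 3.1  3.9 -7.3] [ 0.6268 -0.1382  0.1753] 0.0473638775240242
25 [ 1.5  4.5 -4.8] [ 0.6268 -0.1382  0.1823] 0.04766079209181097
32 [ 0.9  4.9 -4.1] [ 0.6268 -0.1382  0.1896] 0.04697898823026645
39 [ 2.9  4.6 -7. ] [ 0.6268 -0.1382  0.1964] 0.047034740373325334
46 [ 2.7  4.9 -7.2] [ 0.6268 -0.1381  0.2032] 0.047311989736420666
53 [ 3.1  4.3 -5.8] [ 0.6268 -0.1381  0.2104] 0.047229569949716874
9.75
```

```bash
python3 - <<'E'
from h import *
from workcell import bot,hand,get_obs,vision
x,y=.6268,-.139
bot.servo_line([x,y,.2130],velocity=.03);bot.dwell(.2);print(get_obs()["position"],get_obs()["wrist_force"])
bot.servo_line([x,y,.2095],velocity=.03);bot.dwell(.2);o=get_obs();print(o["position"],o["wrist_force"])
hand.move_gripper(.085);bot.dwell(.2)
bot.servo_line([x,y,.30],velocity=.15)
bot.reach([.45,0.0,.32],[np.cos(.776),np.sin(.776),0,0])
bot.dwell(.3)
for n in("side","top"):
    c=vision.read_camera(n);cv2.imwrite(f"pics/{n}2.png",c["frame"][:,:,::-1])
print(get_obs()["time_s"],get_obs()["joint_pos"])
a,b=[cv2.imread(f"pics/{n}2.png") for n in("top","side")]
z=lambda i,r,c:cv2.resize(i[r:r+100,c:c+160],(800,500),interpolation=cv2.INTER_CUBIC)
m=np.vstack([cv2.resize(a[100:160,300:460],(800,300),interpolation=cv2.INTER_CUBIC),cv2.resize(b[140:200,320:480],(800,300),interpolation=cv2.INTER_CUBIC)])
cv2.imwrite("pics/m2.png",m)
E
```

```text
[ 0.62676074 -0.13812813  0.2120879 ] [ 3.53617082  5.43563393 -7.28082002]
[ 0.62681734 -0.1381743   0.20915027] [ 1.29547562  5.03102806 -2.86801883]
13.625 [-3.67565413e-03  3.65387334e-03  1.89939029e+00 -7.98469725e-06
  1.23879095e+00  1.56439885e-02]
```

View pics/m2.png

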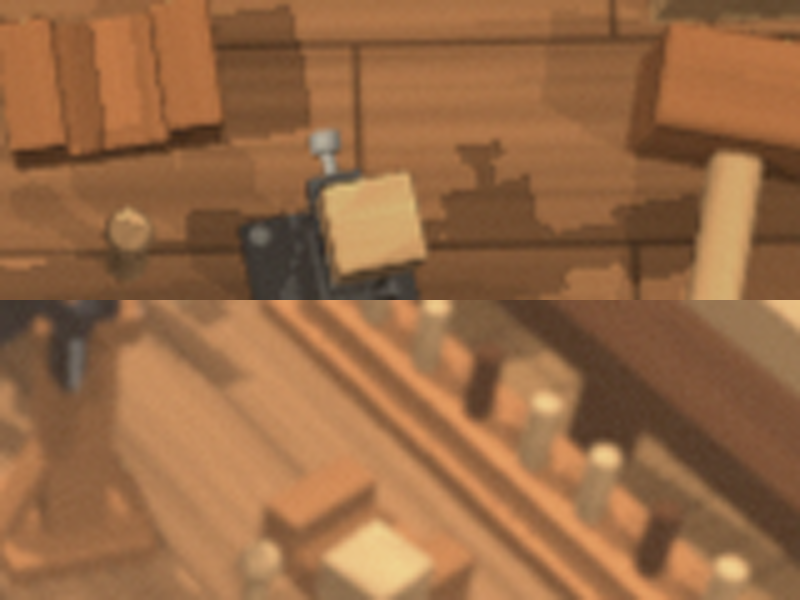

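The head top is at top (374.6,144.9) and side (395.6,193.4). I check its height, then pick up the board.

```bash
python3 - <<'E'
from h import *
h=tri((374.6,144.9),(395.6,193.4));print(h,h[2]-.154)
for z in(.214,.224,.234):print(z,proj('top',[.6268,-.1387,z]),proj('side',[.6268,-.1387,z]))
from workcell import bot,hand,get_obs,vision
a=np.pi/2-.019;Q=[np.cos(a/2),np.sin(a/2),0,0]
x,y=.4300,-.0042
hand.move_gripper(.085)
bot.servo_line([x,y,.12],Q,velocity=.2)
bot.servo_line([x,y,.040],velocity=.08)
f0=get_obs()["wrist_force"];hand.move_gripper(.03,60)
o=get_obs();print(o["gripper_width"],o["grip_force"],o["wrist_force"]-f0,o["position"],o["time_s"])
E
```

```text
[ 0.62857449 -0.13866394  0.21739567] 0.06339566622936676
0.214 [374.5788032  145.67170467] [394.76977546 194.45537752]
0.224 [375.02102527 144.87543689] [395.25649725 192.13192831]
0.234 [375.47047523 144.06615454] [395.74894015 189.78116846]
0.04388442683848702 61.31225109100342 [-1.90116956  0.57733258  8.97234855] [ 0.43036937 -0.00420878  0.04057516] 16.625
```

The height reading falls between notches 6 and 7, so I measure the head's image shift between the before and after pictures.

```bash
python3 - <<'E'
from h import *
for n,suf in(('side',''),('top','')):
    A=cv2.imread(f'pics/{n}0.png');B=cv2.imread(f'pics/{n}2.png')
    p0=proj(n,[.6275,-.139,.174]);c=p0.round().astype(int)
    # pale mask centroids of head top face
    for thr in(150,165,175):
        r=[]
        for I,z in((A,.174),(B,.221)):
            u,v=proj(n,[.6275,-.139,z]).round().astype(int)
            w=I[v-14:v+13,u-18:u+18].astype(int);m=((w[:,:,1]>thr)&(w[:,:,2]>190)).astype(np.uint8)
            k,l,s,ce=cv2.connectedComponentsWithStats(m);i=1+s[1:,4].argmax();r.append(ce[i]+[u-18,v-14]);r.append(s[i,4])
        print(n,thr,r)
    T=A[c[1]-9:c[1]+10,c[0]-14:c[0]+15]
    best=None
    Tb=cv2.resize(T,None,fx=8,fy=8,interpolation=cv2.INTER_CUBIC);W=B[c[1]-35:c[1]+20,c[0]-25:c[0]+28]
    Wb=cv2.resize(W,None,fx=8,fy=8,interpolation=cv2.INTER_CUBIC)
    for sc in(1,1.03,1.06):
        t=cv2.resize(Tb,None,fx=sc,fy=sc);m=cv2.minMaxLoc(cv2.matchTemplate(Wb,t,cv2.TM_CCOEFF_NORMED))
        ctr=(np.array(m[3])+np.array(t.shape[1::-1])/2)/8-[25-.5+.0,35-.5]
        print('shift',sc,m[1],ctr-.5)
    for d in(.03,.04,.05,.06):print('pred',d,proj(n,[.6275,-.139,.174+d])-p0)
E
```

```text
side 150 [array([392.94059406, 202.5990099 ]), np.int32(202), array([395.63636364, 191.38755981]), np.int32(209)]
side 165 [array([393.02890173, 202.71676301]), np.int32(173), array([395.62430939, 191.43093923]), np.int32(181)]
side 175 [array([393.07643312, 202.66878981]), np.int32(157), array([395.5617284 , 191.38271605]), np.int32(162)]
shift 1 0.8600755333900452 [  3.   -10.75]
shift 1.03 0.8548151850700378 [  3.0625 -10.8125]
shift 1.06 0.8447705507278442 [  3.125  -10.8125]
pred 0.03 [ 1.41473787 -6.73339159]
pred 0.04 [ 1.89727385 -9.03000342]
pred 0.05 [  2.38544822 -11.35345092]
pred 0.06 [  2.87936037 -13.70420719]
top 150 [array([372.16988417, 147.55984556]), np.int32(259), array([374.18421053, 143.41729323]), np.int32(266)]
top 165 [array([372.05797101, 147.04347826]), np.int32(207), array([374.73758865, 142.5035461 ]), np.int32(141)]
top 175 [array([375.85185185, 145.66666667]), np.int32(27), array([368.5       , 137.33333333]), np.int32(6)]
shift 1 0.9597850441932678 [ 2.625 -3.375]
shift 1.03 0.966087818145752 [ 2.6875 -3.3125]
shift 1.06 0.9595557451248169 [ 2.75   -3.3125]
pred 0.03 [ 1.26721721 -2.283449  ]
pred 0.04 [ 1.70320822 -3.0690785 ]
pred 0.05 [ 2.14626715 -3.86744397]
pred 0.06 [ 2.59656728 -4.67885765]
```

The side centroid shift of -11.25 px corresponds to 50 mm, so the column stands at 0.070. Now I carry the board over.

```bash
python3 - <<'E'
from h import *
from workcell import bot,hand,get_obs,vision
q=lambda a:[np.cos(a/2),np.sin(a/2),0,0]
x,y=.43,-.0042
bot.servo_line([x,y,.10],velocity=.06);o=get_obs();print(o["wrist_force"],o["ft_torque"],o["gripper_width"])
bot.servo_line([x,y,.33],velocity=.12)
x,y=.6158,.0025
bot.servo_line([x,y,.33],q(np.pi/2+.078),velocity=.1)
bot.servo_line([x,y,.265],velocity=.08);bot.dwell(.3)
o=get_obs();print(o["position"],o["wrist_force"],o["ft_torque"],o["time_s"])
for n in("side","top"):
    c=vision.read_camera(n);cv2.imwrite(f"pics/{n}3.png",c["frame"][:,:,::-1])
a,b=[cv2.imread(f"pics/{n}3.png") for n in("top","side")]
m=np.vstack([cv2.resize(a[100:180,240:400],(600,300),interpolation=cv2.INTER_CUBIC),cv2.resize(b[100:220,300:540][:, :240],(600,300),interpolation=cv2.INTER_CUBIC)])
cv2.imwrite("pics/m3.png",m)
E
```

```text
[ 0.30311777  0.21181929 -2.94777117] [-0.00426048  0.00677432  0.03594491] 0.04346839947039965
[0.61593187 0.00248783 0.26535067] [-0.05777895  0.44379085 -2.8161092 ] [-0.02203785 -0.07284012  0.00987855] 23.1167
```

View pics/m3.png

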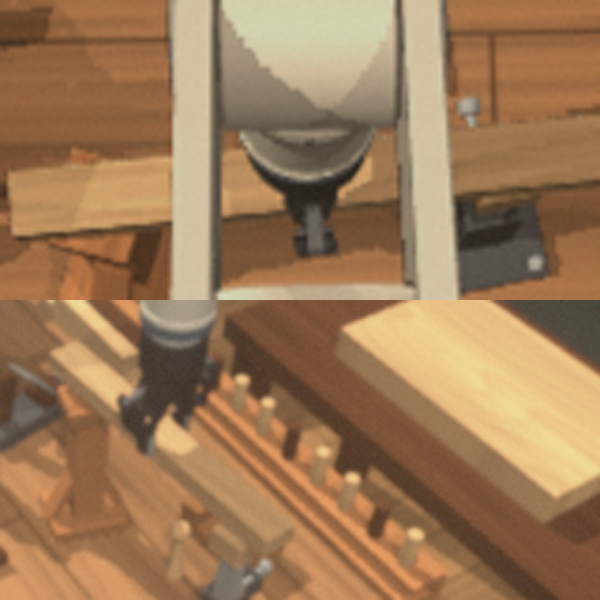

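The board is level and held above both supports. In the upper panel it runs from about (12,205) to beyond (600,160), over the rest on the left and the prop on the right. I lower it with force sensing.

```bash
python3 - <<'E'
from h import *
from workcell import bot,hand,get_obs,vision
x,y=.6158,.0025
f0=get_obs()["wrist_force"];t0=get_obs()["ft_torque"]
for z in np.r_[.251,np.arange(.249,.2375,-.001)]:
    bot.servo_line([x,y,z],velocity=.02);o=get_obs();d=o["wrist_force"]-f0
    print(round(z,4),o["position"][2].round(4),d.round(2),(o["ft_torque"]-t0).round(3))
    if d[2]>3.5:break
print(o["time_s"])
for n in("side","top"):
    c=vision.read_camera(n);cv2.imwrite(f"pics/{n}4.png",c["frame"][:,:,::-1])
E
```

```text
0.251 0.2511 [ 0.69 -0.79 -0.01] [ 0.023 -0.009 -0.016]
0.249 0.2489 [-0.56  0.15  0.05] [0.039 0.009 0.022]
0.248 0.2479 [-0.43 -0.96 -0.39] [-0.019  0.009  0.001]
0.247 0.2469 [ 0.02 -1.08  1.46] [-0.003 -0.008 -0.047]
0.246 0.2459 [0.25 0.11 0.56] [-0.06   0.007  0.028]
0.245 0.2449 [ 0.08 -1.29 -0.32] [ 0.041 -0.002  0.028]
0.244 0.2445 [-1.94 -1.65  5.67] [-0.001  0.28   0.035]
25.5667
```

Contact came at 0.2445, as predicted, with no roll moment, so the board bears on both supports. I release and back off.

```bash
python3 - <<'E'
from h import *
from workcell import bot,hand,get_obs,vision
hand.move_gripper(.085);bot.dwell(.2)
bot.servo_line([.6158,.0025,.36],velocity=.1)
bot.reach([.35,.0,.42],get_obs()["orientation"]);bot.dwell(.3)
for n in("side","top"):
    c=vision.read_camera(n);cv2.imwrite(f"pics/{n}5.png",c["frame"][:,:,::-1])
a,b=[cv2.imread(f"pics/{n}5.png") for n in("top","side")]
m=np.vstack([cv2.resize(a[100:200,220:420],(600,300),interpolation=cv2.INTER_CUBIC),cv2.resize(b[110:260,270:570],(600,300),interpolation=cv2.INTER_CUBIC)])
cv2.imwrite("pics/m5.png",m);print(get_obs()["time_s"])
E
```

```text
29.1167
```

View pics/m5.png

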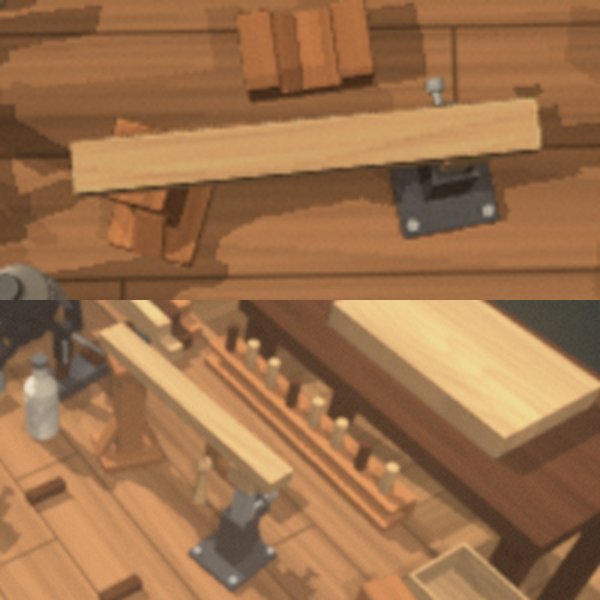

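The board lies across both supports and the peg is still standing. I triangulate the board's ends for level (upper-panel ends (74,167), (538,124)) and hand in if it checks out.

```bash
python3 - <<'E'
from h import *
T=lambda u,v:(220+u/3,100+v/3)
S=lambda u,v:(270+u/2,110+(v-300)/2)
l=tri(T(74,167.5),S(112,328.5));r=tri(T(538.5,124),S(279.5,480));print(l,r,(l[2]-r[2])/np.linalg.norm(l-r))
from workcell import hand_in
if abs(l[2]-r[2])<.014: print(hand_in())
E
```

```text
[0.60028599 0.19776056 0.25041339] [ 0.62879625 -0.19824728  0.24671866] 0.009305457140246784
the job is handed in; nothing more can be done
None
```

The job is handed in: the column was raised to its set notch and let go, and the board was set down without a drop across the prop's head and the rest, measured level to about 0.01 rad with the gripper clear; no verdict was returned.

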